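Put the ring clamp away in the bench chest

TASK

Put the wooden ring clamp away in the open drawer of the small bench chest: set it down, without dropping it, flat on the black rubber liner and lengthwise in that compartment with its wedge end towards the drawer front. Then slide the drawer fully home, gently, so that the little glass vial in the other compartment stays standing. Leave the other things on the bench where they are.

Things in the scene. Friction and masses are not known exactly. Their poses are not given: they have to be found in the camera images.
- ring_clamp: jeweller's ring clamp lying flat on the bench: two pale wooden jaws side by side, a brass collar round the middle. 120 long (x) overall; jaws 26 wide, 23 high; collar 18 long, 30 wide, 25 high; underside flat; 0.11 kg. Origin: underside, below the collar's middle (grip across y there). The -x end is a thin dark wooden wedge (7 thick) 30 mm out of the jaws, the +x end the broad jaw tips.
- wedge_end (a point): tip of the ring clamp's thin dark wedge, 60 mm from its origin along its -x, 11.5 above its underside
- jaw_end (a point): tip of the ring clamp's jaws, 60 mm from its origin along its +x, 11.5 above its underside
- chest_front (a point): middle of the front edge of the top of a low dark wooden bench chest with one drawer, 90 mm above the bench; x points into the chest, y along its front. The chest is 220 wide (y) and 90 high and reaches 245 mm back (x) from this point; the open drawer sticks out to its -x. It is fixed to the bench.
- drawer (a joint): how far the drawer is out, m: 0 fully shut, at most 0.19; it slides out along the chest's -x. It starts well open. About 2 N to move. When it is out by q, the chest leaves the drawer's inside uncovered from x = -108 mm to x = q - 114 mm in the frame of drawer_floor.
- drawer_floor (a point): centre of the drawer floor's upper side, 19 mm above the bench; axes as the chest's (x into the chest). Inside 217 long (x +-108 mm), 182 wide (y +-91 mm); side walls 6 thick, 34 high above the floor; front panel 15 thick, 64 high. A divider 6 thick, 22 high runs along y = 0, leaving two compartments 88 wide, centred at y = -47 and +47 mm.
- drawer_handle (a point): middle of the brass bar handle (11 thick, 90 long along y) on the drawer front, 35 mm out from the front panel, 39 mm above the drawer floor, 58 mm above the bench
- liner: black rubber liner, 158 x 74 x 5 thick, lying loose on the floor of one compartment, left or right; origin: centre of its underside, x along the drawer. Nothing else is in that compartment.
- vial: small glass vial with an aluminium cap, 25 diameter, 40 high, standing in the other compartment; origin: centre of its underside. It tips easily.
- graver: engraving tool with a mushroom-shaped wooden handle and a thin steel shank, 110 long, 30 high, lying beside the ring clamp; origin: underside, near the middle. Leave it.
- bench_block: square steel block 70 x 70 x 22; origin: centre of its underside. Leave it.
- file: thin hand file 200 long with a pale wooden handle, 12 high; origin: underside, where the blade begins. Leave it.
- stone_dish: white ceramic dish 68 diameter, 16 high; origin: centre of its underside. Leave it.
- charcoal_block: black block 110 x 55 x 30; origin: centre of its underside. Leave it.
- oil_bottle: brown glass bottle 40 diameter, 85 high; origin: centre of its underside. Leave it.
Not all that is in view belongs to the job. Of the things like the liner, leave any that is purple or yellow; of the rest the larger one is meant.

How it is judged (in metres and radians):
On the way, in this order (a step that is already met when the one before it is completed fails the run):
1. the ring clamp is set down on the liner, not dropped: it is still in the gripper when its underside is within 15 mm of the liner's top (contact force between the fingers and ring_clamp above 0.5 N and z of ring_clamp in the frame of liner below 0.02 m and y of ring_clamp in the frame of liner between -0.034 and 0.034 m and x of ring_clamp in the frame of drawer_floor between -0.08 and 0.08 m), for 0.05 s.
2. the ring clamp lies released, flat and lengthwise on the liner, wedge end to the drawer front, the drawer still open (y of ring_clamp in the frame of liner between -0.034 and 0.034 m and z of ring_clamp in the frame of drawer_floor between 0 and 0.01 m and x of ring_clamp in the frame of drawer_floor between -0.08 and 0.08 m and angle between ring_clamp's own z axis and vertical below 0.15 rad and angle between the x axis of ring_clamp and the x axis of drawer_floor, either way round below 0.35 rad and x of wedge_end in the frame of drawer_floor below 0 m and contact force between the fingers and ring_clamp below 0.2 N and value of joint drawer above 0.08 m), for 0.2 s.
At the end, for the whole second after the job is handed in: The drawer is shut to within 4 mm; the ring clamp lies released and at rest in it on the liner: within 34 mm of the liner's centre line, flat (tilt under 0.15 rad), along the drawer within 0.35 rad, wedge end in the front half of the drawer; the vial stands upright on the drawer floor (y of ring_clamp in the frame of liner between -0.034 and 0.034 m and z of ring_clamp in the frame of drawer_floor between 0 and 0.01 m and x of ring_clamp in the frame of drawer_floor between -0.08 and 0.08 m and angle between each of ring_clamp, vial's own z axis and vertical below 0.15 rad and angle between the x axis of ring_clamp and the x axis of drawer_floor, either way round below 0.35 rad and x of wedge_end in the frame of drawer_floor below 0 m and contact force between the fingers and ring_clamp below 0.2 N and value of joint drawer below 0.004 m and linear speed of ring_clamp below 0.02 m/s and z of vial in the frame of drawer_floor between -0.005 and 0.012 m); the robot touches nothing.
It fails at once if the vial is tipped (over 0.5 rad) (angle between vial's own z axis and vertical above 0.5 rad).
It fails at once if the drawer is slammed (faster than 0.3 m/s) (velocity of joint drawer below -0.3 m/s).
It fails at once if the engraving tool or another bystander on the bench is moved by more than 40 mm (distance of any of graver, bench_block, file, stone_dish, charcoal_block, oil_bottle from where it was at the start of the episode above 0.04 m).
It also fails if it takes over 58 s, if anything falls off the work surface, if the arm or the gripper's body presses on something with over 40 N, if the wrist force passes 120 N, or if a joint passes its speed limit or range.

ROBOT

A 6-joint arm with a two-finger parallel gripper is mounted at the origin on the work surface. World frame = base frame: x ahead of the robot, y to its left, z up, the work surface at z = 0. Lengths are in m, angles in degrees, forces in N, time in s.
With the tool pointing down it reaches from about 0.3 to 0.875 m from the base axis. Payload 6.4 kg.
Tool frame: the origin (TCP) lies between the finger pads; the fingertips stand 19 mm ahead of it and the grasp point (between the pads) is the TCP (ctrl.nose_length is the distance from the TCP to the fingertips, in m); z points along the fingers, y is the line along which they close (so a half turn about z gives the same grasp; the last joint's range is limited). The gripper opens to 88 mm and grips with 3 to 60 N. Pads are 18 mm wide; open, the fingers measure 123 mm over their backs; the gripper's body (75 mm by 187 mm) begins 45 mm behind the grasp point.
Start: joints at [-79.83, 10.359, 92.074, -0, 77.567, -11.82], TCP at [0.215, -0.533, 0.258] pointing down, gripper open.
Joint ranges: [-171.53, 171.53], [-51.25, 118.39], [17.06, 147.69], [-65.23, 245.23], [0, 150.52], [-178.68, 178.68]. Speed limits (degrees/s): [147.25, 147.25, 172.46, 180, 180, 180].

INTERFACE

Orientations are given as a 3x3 rotation matrix whose columns are the frame's x, y, z axes.
In Python, from cell import ctrl gives the robot as it stands. The module is installed in compiled form; this text tells all that it offers.
- The arm moves only by the tool play_rows, never from a script. Its argument "deltas" is a list of rows, each an object of numbers: "dx", "dy", "dz": the shift along the tool's x, y, z in m; "roll": the turn about the tool's z in degrees. In form: [{"dx": .., "dy": .., "dz": .., "roll": ..}, ...]. A call has 1 to 10 rows; each row is the pose to reach, as a shift and turn from the pose commanded when the call began, along the tool's axes at that moment; what a row does not reach only later rows make up. A row lasts 1/12 s, in which the tool goes at most 41.7 mm and 7.16 degrees, less where a joint would pass 70% of its speed; a pose out of reach is approached as far as the arm can. A call with a gripper value outside its range is refused whole. "gripper" is the finger opening in m, from 0 to 0.0881, set as the call begins (left out, the last holds). The fingers move at their own pace and stop on an object; the grip force is fixed at half the most. Time passes only in rows, so rows that repeat a pose let the fingers close. It gives the time, the measured TCP pose, the force, the opening and the grip force at its end, in the units of the state.
- ctrl.get_obs(): the state, without advancing time (a new reading comes with each control period).
- ctrl.capture(name): name is "side" or "top" or "wrist"; returns (picture, depth): 420x560x3 uint8, blue, green, red; 420x560 float32, m along the optical axis (not along the pixel's ray), 0 where there is no reading.
- ctrl.camera_params(name): a dict with "camera_matrix" (3x3 intrinsics, pixels), "R" (3x3) and "t" (3): a world point X has camera coordinates R X + t. Camera axes: x right, y down, z forward; pixel columns grow to the right and rows downward; lengths in m; the calibration is good to about 2 mm. A picture is of the moment at which its call begins: read the wrist's pose just before it. camera_params takes no time and is no camera call; for the wrist camera it gives the pose at the moment of the call.
- ctrl.close_job(): hands the job in; it is judged then, once.
The state is a dict: "time": time; "qpos": joint angles; "dq": joint speeds; "joint_efforts": joint torques, N m; "eef_pos": TCP position; "eef_rot": TCP orientation; "wrist_force": force on the tool from outside, world axes, zero at the start; "torque": the same for the moment, N m; "width": finger opening in m; "grip_force": force on a finger pad.
Only numpy, scipy, OpenCV 4.12 (cv2) and the standard library are available. Lean on these libraries where they do the work, as an engineer would, in place of code of your own. Each camera call takes 0.05 s, during which the arm holds its last target. There are 200 camera calls.

## Working session

There is one attempt and no reset: what is moved stays moved. The work goes in short steps, Python scripts to look and compute and a tool call to move; the robot and the scene stay as the last step left them, time stands still between calls to the robot, and variables do not carry over. Pictures are saved under pics/ and viewed, at most 10 in all, crops included, and the job is handed in when it is done.

Besides the shell and the picture viewer there is one more tool, called after "Request:" by a JSON object that holds its "name" and its "arguments". play_rows: Moves the arm, as the interface text tells. Its arguments: {"type":"object","properties":{"deltas":{"type":"array","items":{"type":"object","properties":{"dx":{"type":"number"},"dy":{"type":"number"},"dz":{"type":"number"},"roll":{"type":"number"}}}},"gripper":{"type":"number"}},"required":["deltas"]}

```bash
mkdir -p pics; cat > h.py <<'E'
import numpy as np, cv2
from cell import ctrl
def cap(n):
    p=ctrl.camera_params(n); im,d=ctrl.capture(n); return im,d,p
def pts(d,p):
    K=p["camera_matrix"];v,u=np.indices(d.shape)
    c=np.stack([(u-K[0,2])/K[0,0]*d,(v-K[1,2])/K[1,1]*d,d],-1)
    return (c-np.array(p["t"]).ravel())@np.array(p["R"])
E
python3 - <<'E'
from h import *
for n in("top","side"):
    im,d,p=cap(n); cv2.imwrite(f"pics/{n}0.png",im); np.savez(f"{n}0.npz",im=im,d=d,P=pts(d,p))
    print(n,p["R"],p["t"])
o=ctrl.get_obs();print(o["time"],o["eef_rot"])
E
```

```text
top [[-0.0136199  -0.99988481  0.00669846]
 [-0.99585628  0.01296202 -0.0900125 ]
 [ 0.08991531 -0.00789666 -0.99591811]] [0.04534178 0.56461628 1.18004378]
side [[-0.9788863  -0.20406251  0.01183627]
 [-0.1496378   0.67595693 -0.72158905]
 [ 0.13924847 -0.70812479 -0.69222045]] [0.57299487 0.12330933 1.1941706 ]
0.1 [[ 9.27249734e-01  3.74443385e-01 -2.86778327e-04]
 [ 3.74443360e-01 -9.27248480e-01  1.55746410e-03]
 [ 3.17267362e-04 -1.55154041e-03 -9.99998746e-01]]
```

View pics/top0.png

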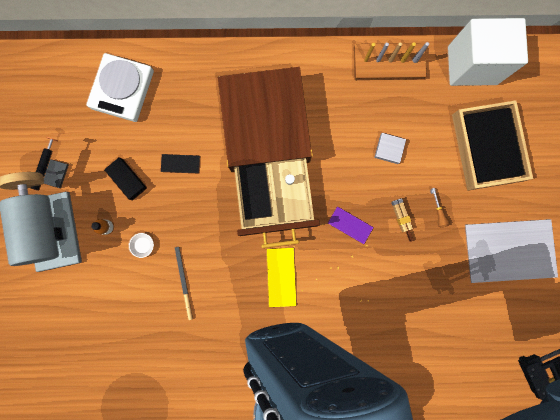

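View pics/side0.png

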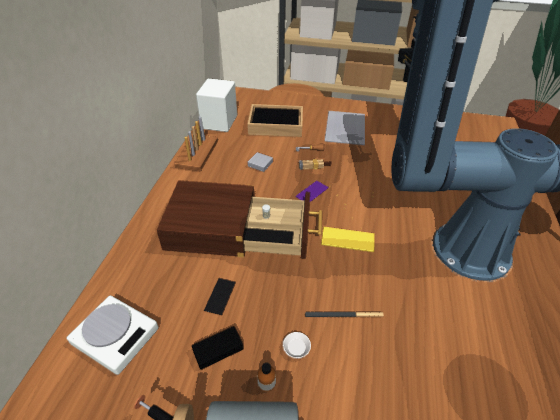

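The top view shows the chest at (265,115) with its open drawer at (275,195). A black liner lies in the drawer's left compartment at (256,190), and the vial is at (290,179). Candidates for the clamp:
- (403,218): two jaws with a brass band.
- (440,205): graver with a wooden handle and steel shank.
- (183,283): file.

Liner look-alikes are the small black mat at (180,163), the purple one at (351,225), the yellow one at (282,277) and the charcoal block at (126,178). I choose the clamp at (403,218) and will check it in a crop.

```bash
python3 - <<'E'
from h import *
z=np.load("top0.npz");im,P=z["im"],z["P"]
a=cv2.resize(im[185:255,370:470],None,fx=5,fy=5,interpolation=cv2.INTER_CUBIC)
b=cv2.resize(im[150:250,225:325],(350,350),interpolation=cv2.INTER_CUBIC)
c=np.zeros((700,500,3),np.uint8);cv2.imwrite("pics/crop.png",a)
# clamp: height mask
m=((P[...,2]>0.006)&(P[...,2]<.05)).astype(np.uint8);m[:,:380]=0;m[:,460:]=0;m[:175]=0;m[255:]=0
n,l,s,ce=cv2.connectedComponentsWithStats(m)
for i in range(1,n):
    if s[i,4]<20: continue
    q=P[l==i];r=cv2.minAreaRect((q[:,:2]*1000).astype(np.float32))
    print(ce[i],s[i],r,np.percentile(q[:,2],[5,50,95]))
# chest top and drawer
m=((abs(P[...,2]-.09)<.006)).astype(np.uint8);m[:,:200]=0;m[:,330:]=0;m[175:]=0;m[:60]=0
q=P[m>0];print("chest",cv2.minAreaRect((q[:,:2]*1000).astype(np.float32)),q[:,2].mean())
m=((abs(P[...,2]-.083)<.006)).astype(np.uint8);m[:,:225]=0;m[:,330:]=0;m[250:]=0;m[205:]*=1;m[:200]=0
q=P[m>0];print("front",cv2.minAreaRect((q[:,:2]*1000).astype(np.float32)),q[:,2].mean())
g=im.max(-1)<50
m=(g&(P[...,2]<.04)).astype(np.uint8);m[:,:236]=0;m[:,276:]=0;m[228:]=0;m[:160]=0
n,l,s,ce=cv2.connectedComponentsWithStats(m)
i=1+s[1:,4].argmax();q=P[l==i];print("liner",s[i],cv2.minAreaRect((q[:,:2]*1000).astype(np.float32)),np.median(q[:,2]))
for (u,v) in[(290,179),(282,277),(282,238),(265,238),(300,234),(278,238),(351,225),(290,200),(313,170)]:print(u,v,P[v,u].round(4))
E
```

```text
[440.07009346 212.6635514 ] [431 188  18  40 214] ((553.49609375, -403.07928466796875), (109.75001525878906, 27.880752563476562), 7.882596969604492) [0.01180923 0.02048545 0.0286999 ]
[402.6992665  217.01711491] [392 198  21  43 409] ((519.6165161132812, -302.61785888671875), (117.17998504638672, 30.201921463012695), 17.341053009033203) [0.01058133 0.02143411 0.02634979]
chest ((794.1306762695312, 74.87054443359375), (246.57765197753906, 222.76263427734375), 6.217298984527588) 0.08933107528494402
front ((501.1586608886719, 42.25157165527344), (15.01474380493164, 213.84808349609375), 6.471913814544678) 0.08206162871446537
liner [ 239  163   32   56 1379] ((604.5549926757812, 105.28598022460938), (147.29739379882812, 71.01527404785156), 6.44510555267334) 0.02313489038209324
290 179 [0.6294 0.0089 0.0617]
282 277 [0.3678 0.0331 0.0022]
282 238 [0.4743 0.0315 0.0005]
265 238 [0.474  0.0769 0.0616]
300 234 [ 0.4847 -0.0185 -0.0016]
278 238 [0.4744 0.0426 0.0014]
351 225 [ 0.5074 -0.1594  0.0052]
290 200 [0.5776 0.0084 0.0196]
313 170 [ 0.6633 -0.0581 -0.0007]
```

View pics/crop.png

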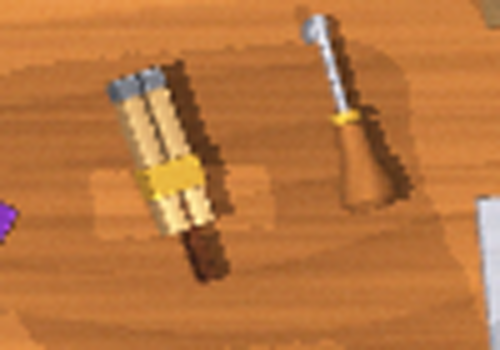

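The crop confirms it: jaws at the upper end (138,80), brass collar at (175,177), dark wedge at the lower end (208,270). The other tool is the graver. Next I'll work out the approach.

```bash
cat >> h.py <<'E'
def go(x,y,z,yaw):
    o=ctrl.get_obs();R=np.array(o["eef_rot"]);d=R.T@(np.array([x,y,z])-o["eef_pos"])
    w=np.degrees(np.arctan2(R[1,0],R[0,0]))
    print("t",o["time"],"pos",np.round(o["eef_pos"],4),"tool d",d.round(4),"roll",round(w-yaw,2),"F",np.round(o["wrist_force"],1),"w",o["width"],"g",o["grip_force"],"tilt",R[2,2])
E
python3 - <<'E'
from h import *
z=np.load("top0.npz");im,P=z["im"],z["P"]
h=cv2.cvtColor(im,cv2.COLOR_BGR2HSV)
m=(h[...,0]>20)&(h[...,0]<32)&(h[...,1]>150)&(P[...,2]>.02);m[:,:385]=0;m[:,425:]=0;m[:190]=0;m[250:]=0
q=P[m];print(m.sum(),q.mean(0),cv2.minAreaRect((q[:,:2]*1000).astype(np.float32)))
go(.519,-.303,.125,17.3)
E
```

```text
52 [ 0.51886889 -0.30154399  0.02401368] ((518.7979125976562, -302.7258605957031), (15.599715232849121, 28.65436553955078), 17.31396484375)
t 0.1 pos [ 0.2152 -0.5327  0.2569] tool d [ 0.3676 -0.0991  0.1322] roll 4.69 F [-0.2 -0.1  0.3] w 0.08818028802233692 g 0.0 tilt -0.9999987460310987
```

Request:
{"name": "play_rows", "arguments": {"deltas": [{"dx":0.037,"dy":-0.01,"dz":0.013,"roll":0.5},{"dx":0.074,"dy":-0.02,"dz":0.026,"roll":1},{"dx":0.11,"dy":-0.03,"dz":0.04,"roll":1.5},{"dx":0.147,"dy":-0.04,"dz":0.053,"roll":2},{"dx":0.184,"dy":-0.05,"dz":0.066,"roll":2.5},{"dx":0.22,"dy":-0.06,"dz":0.079,"roll":3},{"dx":0.257,"dy":-0.07,"dz":0.092,"roll":3.5},{"dx":0.294,"dy":-0.08,"dz":0.106,"roll":4},{"dx":0.331,"dy":-0.09,"dz":0.119,"roll":4.5},{"dx":0.3676,"dy":-0.0991,"dz":0.132,"roll":4.7}], "gripper": 0.088}}

```text
time: 0.93
eef_pos: [0.5201, -0.3019, 0.1246]
eef_rot: [[0.955, 0.297, -0.001], [0.297, -0.955, 0.001], [-0.0, -0.001, -1.0]]
wrist_force: [-0.0, -0.7, 1.0]
width: 0.088
grip_force: 0.0
```

Request:
{"name": "play_rows", "arguments": {"deltas": [{"dx":0},{"dx":0},{"dx":0}]}}

```text
validation failed for argument at $.de...
```

```bash
python3 - <<'E'
from h import *
go(.519,-.303,.125,17.3)
im,d,p=cap("wrist");P=pts(d,p);cv2.imwrite("pics/w1.png",im)
h=cv2.cvtColor(im,cv2.COLOR_BGR2HSV)
m=(h[...,0]>20)&(h[...,0]<32)&(h[...,1]>150)&(P[...,2]>.02)&(P[...,2]<.03)
q=P[m];print(m.sum(),cv2.minAreaRect((q[:,:2]*1000).astype(np.float32)))
m=(P[...,2]>.006)&(P[...,2]<.03)&(np.hypot(P[...,0]-.519,P[...,1]+.303)<.07)
q=P[m];print(m.sum(),cv2.minAreaRect((q[:,:2]*1000).astype(np.float32)),q[:,2].max())
E
```

```text
t 0.9333 pos [ 0.5201 -0.3019  0.1246] tool d [-0.0014  0.0008 -0.0004] roll -0.03 F [-0.  -0.7  1. ] w 0.08801788179300668 g 0.0 tilt -0.9999996295624968
22 ((531.1769409179688, -340.6806640625), (16.56948471069336, 111.94905090332031), 20.596309661865234)
4994 ((516.4686889648438, -301.35369873046875), (119.97532653808594, 29.608617782592773), 17.59691619873047) 0.026404842731457753
```

View pics/w1.png

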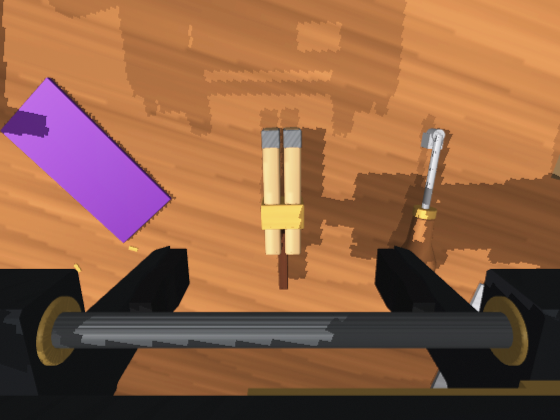

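The wrist view shows the clamp aligned with the tool, its collar at (282,217) and its wedge towards the robot at (284,275). It lies between the fingers, so I'll descend.

Request:
{"name": "play_rows", "arguments": {"deltas": [{"dx":-0.002,"dy":0.0,"dz":0.02,"roll":0.0},{"dx":-0.002,"dy":0.0,"dz":0.045,"roll":0.0},{"dx":-0.002,"dy":0.0,"dz":0.07,"roll":0.0},{"dx":-0.002,"dy":0.0,"dz":0.09,"roll":0.0},{"dx":-0.002,"dy":0.0,"dz":0.1,"roll":0.0},{"dx":-0.002,"dy":0.0,"dz":0.1,"roll":0.0}]}}

```text
time: 1.48
eef_pos: [0.5153, -0.3027, 0.0228]
eef_rot: [[0.955, 0.297, -0.004], [0.297, -0.955, 0.004], [-0.003, -0.005, -1.0]]
wrist_force: [-0.6, 1.1, 0.5]
width: 0.0881
grip_force: 0.0
```

Request:
{"name": "play_rows", "arguments": {"deltas": [{"dx":0.0,"dy":0.0,"dz":0.0,"roll":0.0},{"dx":0.0,"dy":0.0,"dz":0.0,"roll":0.0},{"dx":0.0,"dy":0.0,"dz":0.0,"roll":0.0},{"dx":0.0,"dy":0.0,"dz":0.0,"roll":0.0},{"dx":0.0,"dy":0.0,"dz":0.0,"roll":0.0},{"dx":0.0,"dy":0.0,"dz":0.0,"roll":0.0},{"dx":0.0,"dy":0.0,"dz":0.0,"roll":0.0},{"dx":0.0,"dy":0.0,"dz":0.0,"roll":0.0}], "gripper": 0.0}}

```text
time: 2.15
eef_pos: [0.5172, -0.3043, 0.0259]
eef_rot: [[0.955, 0.297, 0.0], [0.297, -0.955, -0.0], [0.0, 0.0, -1.0]]
wrist_force: [-0.7, 0.8, 0.1]
width: 0.0368
grip_force: 0.0
```

Request:
{"name": "play_rows", "arguments": {"deltas": [{"dx":0.0,"dy":0.0,"dz":-0.015,"roll":0.0},{"dx":0.0,"dy":0.0,"dz":-0.04,"roll":0.0},{"dx":0.0,"dy":0.0,"dz":-0.07,"roll":0.0},{"dx":0.0,"dy":0.0,"dz":-0.1,"roll":0.0},{"dx":0.0,"dy":0.0,"dz":-0.125,"roll":0.0},{"dx":0.0,"dy":0.0,"dz":-0.14,"roll":0.0},{"dx":0.0,"dy":0.0,"dz":-0.14,"roll":0.0}]}}

```text
time: 2.73
eef_pos: [0.519, -0.3057, 0.1699]
eef_rot: [[0.955, 0.297, 0.005], [0.297, -0.955, -0.005], [0.004, 0.006, -1.0]]
wrist_force: [0.5, -1.6, -1.2]
width: 0.0295
grip_force: 30.0
```

```bash
python3 - <<'E'
from h import *
go(.5958,.1002,.164,6.4)
im,d,p=cap("wrist");cv2.imwrite("pics/w2.png",im)
E
```

```text
t 2.7333 pos [ 0.519  -0.3057  0.1699] tool d [ 0.194  -0.3647  0.0044] roll 10.9 F [ 0.5 -1.6 -1.2] w 0.029530236469713735 g 29.98865693807602 tilt -0.9999751816426511
```

View pics/w2.png

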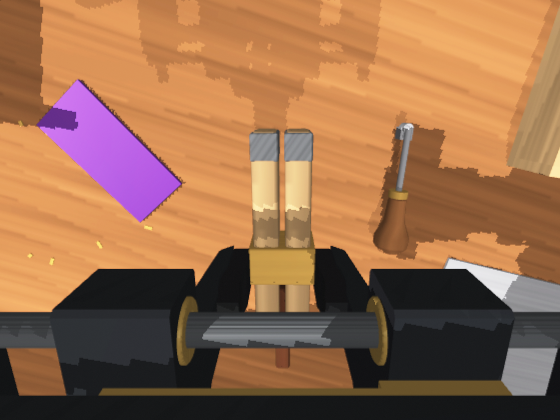

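The wrist view shows the clamp held squarely at its collar (282,265), with jaw tips at (282,143). The grip finished late, so I'll measure the clamp's height and offset in the gripper.

```bash
python3 - <<'E'
from h import *
o=ctrl.get_obs();im,d,p=cap("wrist");P=pts(d,p)
T=(P-o["eef_pos"])@np.array(o["eef_rot"])
print(o["wrist_force"],o["eef_pos"])
for v in(135,143,150,165,180,200,225,245,255,265,275,295,302,350,362): print(v,T[v,265].round(4),T[v,282].round(4),T[v,298].round(4))
m=(T[...,2]<.06)&(T[...,0]>.008)&(T[...,0]<.09)&(abs(T[...,1])<.03)&(T[...,2]>-.03);m[:,:240]=0;m[:,325:]=0;m[240:]=0
q=T[m];print(cv2.minAreaRect((q[:,:2]*1000).astype(np.float32)),q[:,0].max())
E
```

```text
[-0.05081526 -0.84437045 -1.59711224] [ 0.51802326 -0.30493186  0.16744584]
135 [ 0.06   -0.0084  0.0156] [ 0.0473 -0.0015  0.1673] [0.06   0.0051 0.0155]
143 [ 0.0568 -0.0084  0.0158] [ 0.0405 -0.0015  0.168 ] [0.0568 0.0051 0.0153]
150 [ 0.0539 -0.0084  0.0155] [ 0.0346 -0.0015  0.1681] [0.0539 0.0052 0.0159]
165 [ 0.0477 -0.0085  0.0156] [ 0.0215 -0.0015  0.1687] [0.0477 0.0052 0.0155]
180 [ 0.041  -0.0087  0.017 ] [ 0.0086 -0.0015  0.1669] [0.0414 0.0053 0.0153]
200 [ 0.0326 -0.0087  0.0153] [-0.0098 -0.0014  0.1681] [0.0325 0.0055 0.0157]
225 [ 0.021  -0.0089  0.0159] [-0.0335 -0.0014  0.1682] [0.0211 0.0056 0.0156]
245 [ 0.0115 -0.009   0.0158] [ 0.0106 -0.0014  0.0181] [0.0117 0.0058 0.0154]
255 [ 0.0075 -0.009   0.014 ] [ 0.0083 -0.0014  0.0123] [0.0076 0.0057 0.0138]
265 [ 0.0023 -0.0091  0.0146] [ 0.0027 -0.0014  0.0137] [0.0031 0.0058 0.0129]
275 [-0.0022 -0.0091  0.0136] [-0.0024 -0.0014  0.014 ] [-0.002   0.0059  0.0132]
295 [-0.0142 -0.0094  0.0166] [-0.0159 -0.0014  0.0194] [-0.0135  0.0061  0.0154]
302 [-0.0176 -0.0094  0.0159] [-0.0201 -0.0014  0.0199] [-0.0171  0.0062  0.0152]
350 [-0.1676 -0.0185  0.1662] [-0.0472 -0.0013  0.0192] [-0.1681  0.015   0.1669]
362 [-0.1827 -0.0188  0.1667] [-0.0551 -0.0013  0.0198] [-0.1841  0.0153  0.1684]
((35.58852005004883, -2.3824033737182617), (29.755830764770508, 52.14555358886719), 88.25474548339844) 0.06152583620660336
```

The collar is held by its top 5 mm only, but it's level and centred, its underside 38.5 mm below the TCP. At 30 N that is enough for 0.11 kg, so I'll carry it gently.

Request:
{"name": "play_rows", "arguments": {"deltas": [{"dx":0.005,"dy":-0.01,"dz":0.0,"roll":0.0},{"dx":0.013,"dy":-0.025,"dz":0.0,"roll":0.0},{"dx":0.023,"dy":-0.044,"dz":0.0,"roll":0.0},{"dx":0.034,"dy":-0.064,"dz":0.0,"roll":0.0},{"dx":0.045,"dy":-0.084,"dz":0.0,"roll":0.0},{"dx":0.056,"dy":-0.104,"dz":0.0,"roll":0.0},{"dx":0.067,"dy":-0.124,"dz":0.0,"roll":0.0},{"dx":0.078,"dy":-0.144,"dz":0.0,"roll":0.0},{"dx":0.089,"dy":-0.164,"dz":0.0,"roll":0.0},{"dx":0.1,"dy":-0.184,"dz":0.0,"roll":0.0}]}}

```text
time: 3.67
eef_pos: [0.5567, -0.0964, 0.1634]
eef_rot: [[0.955, 0.297, -0.004], [0.297, -0.955, 0.002], [-0.003, -0.003, -1.0]]
wrist_force: [0.1, -1.1, -1.7]
width: 0.0295
grip_force: 30.0
```

Request:
{"name": "play_rows", "arguments": {"deltas": [{"dx":0.011,"dy":-0.02,"dz":0.0,"roll":1.0},{"dx":0.022,"dy":-0.04,"dz":0.0,"roll":2.2},{"dx":0.033,"dy":-0.06,"dz":0.0,"roll":3.4},{"dx":0.044,"dy":-0.08,"dz":0.0,"roll":4.6},{"dx":0.055,"dy":-0.1,"dz":0.0,"roll":5.8},{"dx":0.066,"dy":-0.12,"dz":0.0,"roll":7.0},{"dx":0.077,"dy":-0.14,"dz":0.0,"roll":8.2},{"dx":0.086,"dy":-0.16,"dz":0.0,"roll":9.4},{"dx":0.092,"dy":-0.174,"dz":0.0,"roll":10.4},{"dx":0.095,"dy":-0.18,"dz":0.0,"roll":10.9}]}}

```text
time: 4.5
eef_pos: [0.5934, 0.1041, 0.1633]
eef_rot: [[0.994, 0.113, -0.004], [0.113, -0.994, 0.001], [-0.004, -0.001, -1.0]]
wrist_force: [0.1, -0.4, -0.5]
width: 0.0294
grip_force: 30.0
```

Request:
{"name": "play_rows", "arguments": {"deltas": [{"dx":0.0,"dy":0.0,"dz":0.0,"roll":0.0},{"dx":0.0,"dy":0.0,"dz":0.0,"roll":0.0},{"dx":0.0,"dy":0.0,"dz":0.0,"roll":0.0}]}}

```text
time: 4.75
eef_pos: [0.5947, 0.1006, 0.1649]
eef_rot: [[0.994, 0.111, -0.001], [0.111, -0.994, -0.0], [-0.001, 0.0, -1.0]]
wrist_force: [0.4, -0.1, -1.0]
width: 0.0294
grip_force: 30.0
```

```bash
python3 - <<'E'
from h import *
go(.5958,.1002,.0635,6.4)
o=ctrl.get_obs();im,d,p=cap("wrist");P=pts(d,p);cv2.imwrite("pics/w3.png",im)
T=(P-o["eef_pos"])@np.array(o["eef_rot"])
m=(T[...,2]<.06)&(T[...,0]>.012)&(T[...,0]<.09)&(abs(T[...,1])<.03)&(T[...,2]>-.03);m[:,:240]=0;m[:,325:]=0;m[240:]=0
q=T[m];print(cv2.minAreaRect((q[:,:2]*1000).astype(np.float32)),np.percentile(q[:,2],[5,50,95]))
# liner, black low points
g=(im.max(-1)<60)&(P[...,2]>.015)&(P[...,2]<.03)
q=P[g];print(g.sum(),cv2.minAreaRect((q[:,:2]*1000).astype(np.float32)))
c=np.radians(6.4);u=np.array([np.cos(c),np.sin(c)]);w=np.array([-u[1],u[0]])
D=np.stack([(P[...,:2]-[.616,.0552])@u,(P[...,:2]-[.616,.0552])@w],-1)
for z0,n in((.053,"wall"),(.041,"div")):
    k=(abs(P[...,2]-z0)<.004)&(abs(D[...,0])<.1)&(abs(D[...,1])<.12)
    print(n,np.histogram(D[k][:,1],bins=np.arange(-.12,.121,.006)))
E
```

```text
t 4.75 pos [0.5947 0.1006 0.1649] tool d [0.0012 0.0005 0.1014] roll -0.02 F [ 0.4 -0.1 -1. ] w 0.029396509222606268 g 29.98841017484665 tilt -0.9999989930504576
((36.84162521362305, -1.6518726348876953), (26.359233856201172, 48.84626007080078), 89.3742446899414) [0.01480182 0.01593978 0.01808902]
5922 ((606.212646484375, 106.76909637451172), (115.14879608154297, 72.97412872314453), 6.557803630828857)
wall (array([  0,   0,   0,   0, 994, 809,   0,   0,   0,   0,   2,   5,  16,
        33,  97,   0,   0,   0,   0,   0,   0,   0,   0,   0,   0,   0,
         0,   0,   0,   0,   0,   0,   0,   0,   0, 624, 728,   0,   0,
         0]), array([-1.20000000e-01, -1.14000000e-01, -1.08000000e-01, -1.02000000e-01,
       -9.60000000e-02, -9.00000000e-02, -8.40000000e-02, -7.80000000e-02,
       -7.20000000e-02, -6.60000000e-02, -6.00000000e-02, -5.40000000e-02,
       -4.80000000e-02, -4.20000000e-02, -3.60000000e-02, -3.00000000e-02,
       -2.40000000e-02, -1.80000000e-02, -1.20000000e-02, -6.00000000e-03,
        1.11022302e-16,  6.00000000e-03,  1.20000000e-02,  1.80000000e-02,
        2
[... 667 characters left out ...]
       -9.60000000e-02, -9.00000000e-02, -8.40000000e-02, -7.80000000e-02,
       -7.20000000e-02, -6.60000000e-02, -6.00000000e-02, -5.40000000e-02,
       -4.80000000e-02, -4.20000000e-02, -3.60000000e-02, -3.00000000e-02,
       -2.40000000e-02, -1.80000000e-02, -1.20000000e-02, -6.00000000e-03,
        1.11022302e-16,  6.00000000e-03,  1.20000000e-02,  1.80000000e-02,
        2.40000000e-02,  3.00000000e-02,  3.60000000e-02,  4.20000000e-02,
        4.80000000e-02,  5.40000000e-02,  6.00000000e-02,  6.60000000e-02,
        7.20000000e-02,  7.80000000e-02,  8.40000000e-02,  9.00000000e-02,
        9.60000000e-02,  1.02000000e-01,  1.08000000e-01,  1.14000000e-01,
        1.20000000e-01]))
```

View pics/w3.png

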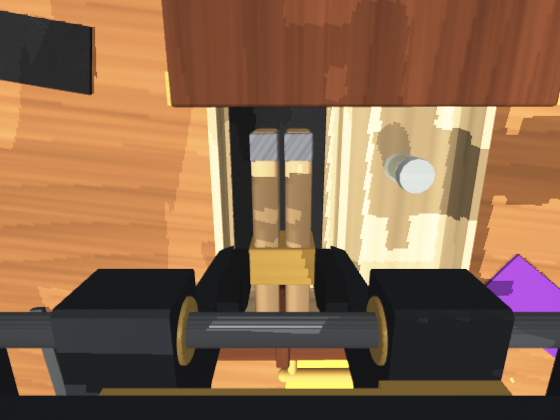

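The wrist view shows the clamp over the black liner (columns 232–325), jaws at (282,190). The vial stands at (415,175), and the wall and divider positions agree with the frame to about 2 mm. I'll descend.

Request:
{"name": "play_rows", "arguments": {"deltas": [{"dx":0.001,"dy":-0.001,"dz":0.012,"roll":0.0},{"dx":0.001,"dy":-0.001,"dz":0.03,"roll":0.0},{"dx":0.001,"dy":-0.001,"dz":0.05,"roll":0.0},{"dx":0.001,"dy":-0.001,"dz":0.07,"roll":0.0},{"dx":0.001,"dy":-0.001,"dz":0.085,"roll":0.0},{"dx":0.001,"dy":-0.001,"dz":0.094,"roll":0.0},{"dx":0.001,"dy":-0.001,"dz":0.097,"roll":0.0},{"dx":0.001,"dy":-0.001,"dz":0.098,"roll":0.0},{"dx":0.001,"dy":-0.001,"dz":0.099,"roll":0.0},{"dx":0.001,"dy":-0.001,"dz":0.099,"roll":0.0}]}}

```text
time: 5.63
eef_pos: [0.5968, 0.1023, 0.0676]
eef_rot: [[0.994, 0.111, 0.002], [0.111, -0.994, -0.0], [0.002, 0.0, -1.0]]
wrist_force: [-0.9, 0.7, -1.7]
width: 0.0296
grip_force: 30.0
```

Request:
{"name": "play_rows", "arguments": {"deltas": [{"dx":0.0,"dy":0.0,"dz":0.001,"roll":0.0},{"dx":0.0,"dy":0.0,"dz":0.001,"roll":0.0},{"dx":0.0,"dy":0.0,"dz":0.002,"roll":0.0},{"dx":0.0,"dy":0.0,"dz":0.002,"roll":0.0},{"dx":0.0,"dy":0.0,"dz":0.002,"roll":0.0}]}}

```text
time: 6.05
eef_pos: [0.5961, 0.1024, 0.0648]
eef_rot: [[0.994, 0.111, 0.0], [0.111, -0.994, 0.0], [0.0, 0.0, -1.0]]
wrist_force: [-0.0, -0.8, -2.3]
width: 0.0293
grip_force: 30.0
```

Request:
{"name": "play_rows", "arguments": {"deltas": [{"dx":0.0,"dy":0.0,"dz":0.001,"roll":0.0},{"dx":0.0,"dy":0.0,"dz":0.001,"roll":0.0},{"dx":0.0,"dy":0.0,"dz":0.0015,"roll":0.0},{"dx":0.0,"dy":0.0,"dz":0.0015,"roll":0.0},{"dx":0.0,"dy":0.0,"dz":0.0015,"roll":0.0}]}}

```text
time: 6.47
eef_pos: [0.596, 0.1024, 0.0632]
eef_rot: [[0.994, 0.111, -0.0], [0.111, -0.994, 0.0], [-0.0, -0.0, -1.0]]
wrist_force: [0.1, -0.5, -0.9]
width: 0.029
grip_force: 30.0
```

Request:
{"name": "play_rows", "arguments": {"deltas": [{"dx":0.0,"dy":0.0,"dz":0.0005,"roll":0.0},{"dx":0.0,"dy":0.0,"dz":0.001,"roll":0.0},{"dx":0.0,"dy":0.0,"dz":0.001,"roll":0.0},{"dx":0.0,"dy":0.0,"dz":0.001,"roll":0.0}]}}

```text
time: 6.8
eef_pos: [0.5963, 0.1024, 0.0625]
eef_rot: [[0.994, 0.111, 0.0], [0.111, -0.994, -0.0], [0.0, 0.0, -1.0]]
wrist_force: [-0.2, -0.4, 2.1]
width: 0.0294
grip_force: 30.0
```

There is contact (about 3 N up), so I'll release with a small opening.

Request:
{"name": "play_rows", "arguments": {"deltas": [{"dx":0.0,"dy":0.0,"dz":0.0,"roll":0.0},{"dx":0.0,"dy":0.0,"dz":0.0,"roll":0.0},{"dx":0.0,"dy":0.0,"dz":0.0,"roll":0.0},{"dx":0.0,"dy":0.0,"dz":0.0,"roll":0.0},{"dx":0.0,"dy":0.0,"dz":0.0,"roll":0.0},{"dx":0.0,"dy":0.0,"dz":0.0,"roll":0.0}], "gripper": 0.044}}

```text
time: 7.3
eef_pos: [0.596, 0.1024, 0.0621]
eef_rot: [[0.994, 0.111, -0.0], [0.111, -0.994, 0.0], [-0.0, -0.0, -1.0]]
wrist_force: [-0.5, 0.3, 0.6]
width: 0.044
grip_force: 0.0
```

Request:
{"name": "play_rows", "arguments": {"deltas": [{"dx":0.0,"dy":0.0,"dz":-0.004,"roll":0.0},{"dx":0.0,"dy":0.0,"dz":-0.012,"roll":0.0},{"dx":0.0,"dy":0.0,"dz":-0.025,"roll":0.0},{"dx":0.0,"dy":0.0,"dz":-0.045,"roll":0.0},{"dx":0.0,"dy":0.0,"dz":-0.07,"roll":0.0},{"dx":0.0,"dy":0.0,"dz":-0.09,"roll":0.0},{"dx":0.0,"dy":0.0,"dz":-0.105,"roll":0.0},{"dx":0.0,"dy":0.0,"dz":-0.11,"roll":0.0},{"dx":0.0,"dy":0.0,"dz":-0.11,"roll":0.0}]}}

```text
time: 8.05
eef_pos: [0.5974, 0.1024, 0.1751]
eef_rot: [[0.994, 0.111, 0.005], [0.111, -0.994, -0.0], [0.005, 0.001, -1.0]]
wrist_force: [0.7, 0.8, 0.3]
width: 0.0439
grip_force: 0.0
```

```bash
python3 - <<'E'
from h import *
im,d,p=cap("wrist");P=pts(d,p);cv2.imwrite("pics/w4.png",im)
c=np.radians(6.4);u=np.array([np.cos(c),np.sin(c)]);w=np.array([-u[1],u[0]])
D=np.stack([(P[...,:2]-[.616,.0552])@u,(P[...,:2]-[.616,.0552])@w],-1)
m=(P[...,2]>.03)&(P[...,2]<.055)&(abs(D[...,1]-.047)<.03)&(abs(D[...,0])<.1);m=cv2.morphologyEx(m.astype(np.uint8),cv2.MORPH_OPEN,np.ones((5,5)))>0
q=D[m];print(cv2.minAreaRect((q*1000).astype(np.float32)),np.percentile(P[m][:,2],[5,50,95]))
# handle from top
im,d,p=cap("top");P=pts(d,p);D=np.stack([(P[...,:2]-[.616,.0552])@u,(P[...,:2]-[.616,.0552])@w],-1)
m=(abs(P[...,2]-.061)<.008)&(D[...,0]<-.13)&(D[...,0]>-.19)&(abs(D[...,1])<.06)
q=D[m];print("handle",m.sum(),q.min(0),q.max(0),q.mean(0))
m=(abs(P[...,2]-.083)<.006)&(D[...,0]<-.09)&(D[...,0]>-.14)&(abs(D[...,1])<.1)
q=D[m];print("panel",m.sum(),q.min(0),q.max(0),q.mean(0))
q0=np.array([.616,.0552])+u*(-.195)
go(*q0,.18,6.4)
E
```

```text
((-12.939376831054688, 50.408531188964844), (119.35843658447266, 29.85784149169922), 1.1228609085083008) [0.04280263 0.04660837 0.0490232 ]
handle 113 [-0.16308607 -0.05015096] [-0.13193481  0.00586171] [-0.15418645 -0.02510078]
panel 335 [-0.12280784 -0.09950667] [-0.107886    0.09896523] [-0.11483174 -0.01310574]
t 8.15 pos [0.5958 0.1024 0.1721] tool d [-0.1801  0.0492 -0.0079] roll -0.01 F [0.1 0.3 0. ] w 0.04354161697764837 g 0.0 tilt -0.999999986173429
```

View pics/w4.png

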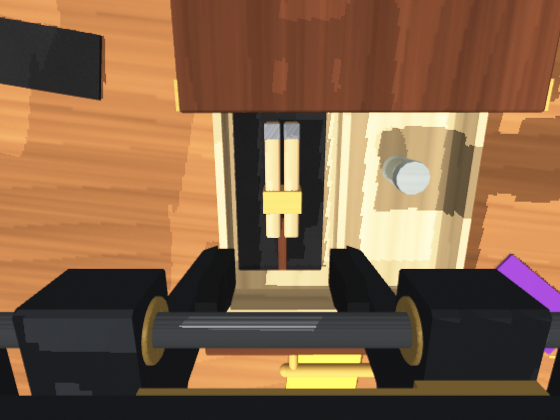

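The wrist view shows the clamp lying straight on the liner: collar (282,202), wedge tip (283,265) towards the front, vial standing at (412,177). Part of the brass handle is visible at (320,372). Next I'll move in front of the handle with the fingers closed.

Request:
{"name": "play_rows", "arguments": {"deltas": [{"dx":-0.01,"dy":0.003,"dz":0.0,"roll":0.0},{"dx":-0.03,"dy":0.008,"dz":0.0,"roll":0.0},{"dx":-0.055,"dy":0.014,"dz":0.0,"roll":0.0},{"dx":-0.08,"dy":0.021,"dz":0.0,"roll":0.0},{"dx":-0.105,"dy":0.027,"dz":0.0,"roll":0.0},{"dx":-0.13,"dy":0.034,"dz":0.0,"roll":0.0},{"dx":-0.155,"dy":0.04,"dz":0.0,"roll":0.0},{"dx":-0.175,"dy":0.045,"dz":0.0,"roll":0.0},{"dx":-0.187,"dy":0.049,"dz":0.0,"roll":0.0},{"dx":-0.19,"dy":0.049,"dz":0.0,"roll":0.0}], "gripper": 0.0}}

```text
time: 8.98
eef_pos: [0.4102, 0.0323, 0.1708]
eef_rot: [[0.994, 0.11, -0.003], [0.11, -0.994, 0.0], [-0.003, -0.001, -1.0]]
wrist_force: [-0.2, -0.5, 0.2]
width: 0.0007
grip_force: 0.0
```

Request:
{"name": "play_rows", "arguments": {"deltas": [{"dx":0.0,"dy":0.0,"dz":0.01,"roll":0.0},{"dx":0.0,"dy":0.0,"dz":0.03,"roll":0.0},{"dx":0.0,"dy":0.0,"dz":0.055,"roll":0.0},{"dx":0.0,"dy":0.0,"dz":0.08,"roll":0.0},{"dx":0.0,"dy":0.0,"dz":0.1,"roll":0.0},{"dx":0.0,"dy":0.0,"dz":0.11,"roll":0.0},{"dx":0.0,"dy":0.0,"dz":0.11,"roll":0.0},{"dx":0.0,"dy":0.0,"dz":0.11,"roll":0.0}]}}

```text
time: 9.65
eef_pos: [0.4123, 0.0329, 0.061]
eef_rot: [[0.994, 0.112, -0.003], [0.112, -0.994, 0.001], [-0.003, -0.001, -1.0]]
wrist_force: [0.9, -0.9, 0.3]
width: 0.0006
grip_force: 0.0
```

```bash
python3 - <<'E'
from h import *
c=np.radians(6.4);u=np.array([np.cos(c),np.sin(c)])
go(*(np.array([.616,.0552])+u*-.173),.062,6.4)
E
```

```text
t 9.65 pos [0.4123 0.0329 0.061 ] tool d [ 0.0319  0.0006 -0.0011] roll 0.0 F [ 0.9 -0.9  0.3] w 0.0005917380715188432 g 0.0 tilt -0.9999964119670415
```

Request:
{"name": "play_rows", "arguments": {"deltas": [{"dx":0.006,"dy":0.0,"dz":0.0,"roll":0.0},{"dx":0.013,"dy":0.0,"dz":0.0,"roll":0.0},{"dx":0.019,"dy":0.0,"dz":0.0,"roll":0.0},{"dx":0.022,"dy":0.0,"dz":0.0,"roll":0.0},{"dx":0.024,"dy":0.0,"dz":0.0,"roll":0.0},{"dx":0.026,"dy":0.0,"dz":0.0,"roll":0.0},{"dx":0.028,"dy":0.0,"dz":0.0,"roll":0.0},{"dx":0.03,"dy":0.0,"dz":0.0,"roll":0.0},{"dx":0.032,"dy":0.0,"dz":0.0,"roll":0.0},{"dx":0.034,"dy":0.0,"dz":0.0,"roll":0.0}]}}

```text
time: 10.48
eef_pos: [0.4463, 0.0364, 0.0622]
eef_rot: [[0.994, 0.111, -0.001], [0.111, -0.994, 0.0], [-0.001, -0.0, -1.0]]
wrist_force: [-1.1, -0.1, 0.5]
width: 0.0001
grip_force: 0.7
```

Request:
{"name": "play_rows", "arguments": {"deltas": [{"dx":0.002,"dy":0.0,"dz":0.0,"roll":0.0},{"dx":0.004,"dy":0.0,"dz":0.0,"roll":0.0},{"dx":0.006,"dy":0.0,"dz":0.0,"roll":0.0},{"dx":0.008,"dy":0.0,"dz":0.0,"roll":0.0},{"dx":0.01,"dy":0.0,"dz":0.0,"roll":0.0},{"dx":0.012,"dy":0.0,"dz":0.0,"roll":0.0},{"dx":0.014,"dy":0.0,"dz":0.0,"roll":0.0},{"dx":0.016,"dy":0.0,"dz":0.0,"roll":0.0},{"dx":0.018,"dy":0.0,"dz":0.0,"roll":0.0},{"dx":0.02,"dy":0.0,"dz":0.0,"roll":0.0}]}}

```text
time: 11.32
eef_pos: [0.4665, 0.0386, 0.0622]
eef_rot: [[0.994, 0.111, -0.0], [0.111, -0.994, 0.0], [-0.0, -0.0, -1.0]]
wrist_force: [-0.9, 0.0, 0.3]
width: 0.0004
grip_force: 0.6
```

```bash
cat >> h.py <<'E'
def drawer():
    c=np.radians(6.4);u=np.array([np.cos(c),np.sin(c)]);w=np.array([-u[1],u[0]])
    im,d,p=cap("top");P=pts(d,p);D=np.stack([(P[...,:2]-[.616,.0552])@u,(P[...,:2]-[.616,.0552])@w],-1)
    m=(abs(P[...,2]-.083)<.004)&(D[...,0]<.08)&(D[...,0]>-.14)&(abs(D[...,1])>.04)&(abs(D[...,1])<.1)
    print("panel mean",m.sum(),D[m].mean(0),"start -.1148")
    h=cv2.cvtColor(im,cv2.COLOR_BGR2HSV)
    v=(P[...,2]>.053)&(P[...,2]<.07)&(D[...,1]<-.02)&(D[...,1]>-.08)&(D[...,0]>-.08)&(D[...,0]<.15);print("vial",v.sum(),D[v].mean(0),P[v][:,2].mean() if v.any() else 0)
    return im
E
python3 - <<'E'
from h import *
im=drawer();go(0.412,.033,.062,6.4)
E
```

```text
panel mean 263 [-0.04011946 -0.01034854] start -.1148
vial 70 [ 0.02488107 -0.04611124] 0.05738984449078012
t 11.3667 pos [0.467  0.0386 0.0623] tool d [-0.0552 -0.0006  0.0003] roll -0.01 F [-2.   0.1 -0.1] w 0.00013311142217923135 g 0.5505388369783759 tilt -0.9999998206219377
```

The drawer is moving with about 2 N and the vial travels with it. I'll keep pushing steadily.

Request:
{"name": "play_rows", "arguments": {"deltas": [{"dx":0.002,"dy":0.0,"dz":0.0,"roll":0.0},{"dx":0.005,"dy":0.0,"dz":0.0,"roll":0.0},{"dx":0.008,"dy":0.0,"dz":0.0,"roll":0.0},{"dx":0.011,"dy":0.0,"dz":0.0,"roll":0.0},{"dx":0.015,"dy":0.0,"dz":0.0,"roll":0.0},{"dx":0.019,"dy":0.0,"dz":0.0,"roll":0.0},{"dx":0.023,"dy":0.0,"dz":0.0,"roll":0.0},{"dx":0.027,"dy":0.0,"dz":0.0,"roll":0.0},{"dx":0.031,"dy":0.0,"dz":0.0,"roll":0.0},{"dx":0.035,"dy":0.0,"dz":0.0,"roll":0.0}]}}

```text
time: 12.2
eef_pos: [0.5016, 0.0425, 0.0622]
eef_rot: [[0.994, 0.111, 0.0], [0.111, -0.994, 0.0], [0.0, 0.0, -1.0]]
wrist_force: [-0.5, 0.0, 0.1]
width: 0.0005
grip_force: 0.7
```

Request:
{"name": "play_rows", "arguments": {"deltas": [{"dx":0.004,"dy":0.0,"dz":0.0,"roll":0.0},{"dx":0.008,"dy":0.0,"dz":0.0,"roll":0.0},{"dx":0.012,"dy":0.0,"dz":0.0,"roll":0.0},{"dx":0.016,"dy":0.0,"dz":0.0,"roll":0.0},{"dx":0.02,"dy":0.0,"dz":0.0,"roll":0.0},{"dx":0.024,"dy":0.0,"dz":0.0,"roll":0.0},{"dx":0.028,"dy":0.0,"dz":0.0,"roll":0.0},{"dx":0.032,"dy":0.0,"dz":0.0,"roll":0.0},{"dx":0.035,"dy":0.0,"dz":0.0,"roll":0.0},{"dx":0.038,"dy":0.0,"dz":0.0,"roll":0.0}]}}

```text
time: 13.03
eef_pos: [0.5392, 0.0467, 0.0622]
eef_rot: [[0.994, 0.111, -0.0], [0.111, -0.994, 0.0], [-0.0, -0.0, -1.0]]
wrist_force: [-1.9, 0.7, -0.1]
width: 0.0003
grip_force: 0.7
```

Request:
{"name": "play_rows", "arguments": {"deltas": [{"dx":0.003,"dy":0.0,"dz":0.0,"roll":0.0},{"dx":0.006,"dy":0.0,"dz":0.0,"roll":0.0},{"dx":0.009,"dy":0.0,"dz":0.0,"roll":0.0},{"dx":0.012,"dy":0.0,"dz":0.0,"roll":0.0},{"dx":0.015,"dy":0.0,"dz":0.0,"roll":0.0},{"dx":0.018,"dy":0.0,"dz":0.0,"roll":0.0},{"dx":0.021,"dy":0.0,"dz":0.0,"roll":0.0},{"dx":0.024,"dy":0.0,"dz":0.0,"roll":0.0},{"dx":0.027,"dy":0.0,"dz":0.0,"roll":0.0},{"dx":0.03,"dy":0.0,"dz":0.0,"roll":0.0}]}}

```text
time: 13.87
eef_pos: [0.569, 0.0501, 0.0622]
eef_rot: [[0.994, 0.111, -0.0], [0.111, -0.994, 0.0], [-0.0, -0.0, -1.0]]
wrist_force: [-1.7, 1.7, 0.9]
width: 0.0007
grip_force: 0.7
```

Request:
{"name": "play_rows", "arguments": {"deltas": [{"dx":0.003,"dy":0.0,"dz":0.0,"roll":0.0},{"dx":0.006,"dy":0.0,"dz":0.0,"roll":0.0},{"dx":0.009,"dy":0.0,"dz":0.0,"roll":0.0},{"dx":0.012,"dy":0.0,"dz":0.0,"roll":0.0},{"dx":0.015,"dy":0.0,"dz":0.0,"roll":0.0},{"dx":0.018,"dy":0.0,"dz":0.0,"roll":0.0},{"dx":0.02,"dy":0.0,"dz":0.0,"roll":0.0},{"dx":0.022,"dy":0.0,"dz":0.0,"roll":0.0},{"dx":0.023,"dy":0.0,"dz":0.0,"roll":0.0},{"dx":0.024,"dy":0.0,"dz":0.0,"roll":0.0}]}}

```text
time: 14.7
eef_pos: [0.5927, 0.0526, 0.0622]
eef_rot: [[0.994, 0.111, -0.0], [0.111, -0.994, -0.0], [-0.0, 0.0, -1.0]]
wrist_force: [-1.7, -0.2, 0.6]
width: 0.0002
grip_force: 0.6
```

```bash
python3 - <<'E'
from h import *
im=drawer();go(0.616,.0552,.062,6.4);cv2.imwrite("pics/t2.png",cv2.resize(im[50:250,180:360],None,fx=3,fy=3))
E
```

```text
panel mean 82 [0.04969012 0.02490053] start -.1148
vial 0 [nan nan] 0
t 14.75 pos [0.5929 0.0526 0.0623] tool d [0.0233 0.     0.0003] roll -0.01 F [-1.4  1.3 -0.9] w 0.00042881428259247044 g 0.385219962336123 tilt -0.9999999444313304h.py:19: RuntimeWarning: Mean of empty slice.
  v=(P[...,2]>.053)&(P[...,2]<.07)&(D[...,1]<-.02)&(D[...,1]>-.08)&(D[...,0]>-.08)&(D[...,0]<.15);print("vial",v.sum(),D[v].mean(0),P[v][:,2].mean() if v.any() else 0)
  ret = um.true_divide(
```

View pics/t2.png

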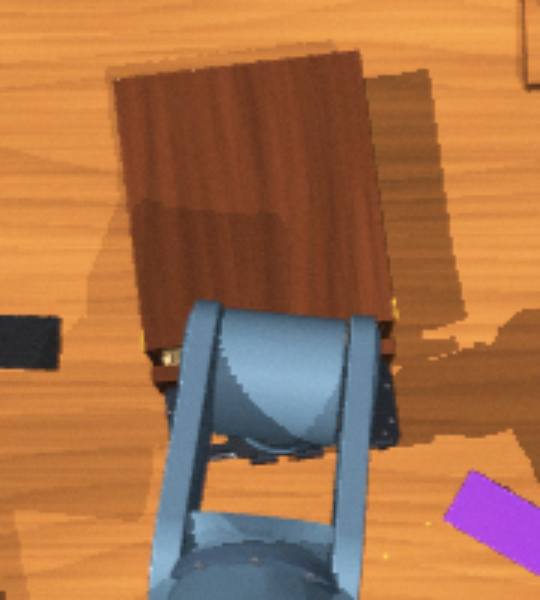

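The drawer still has a gap of about 20 mm, visible at (172,358). I'll finish slowly and watch the force.

Request:
{"name": "play_rows", "arguments": {"deltas": [{"dx":0.002,"dy":0.0,"dz":0.0,"roll":0.0},{"dx":0.004,"dy":0.0,"dz":0.0,"roll":0.0},{"dx":0.006,"dy":0.0,"dz":0.0,"roll":0.0},{"dx":0.008,"dy":0.0,"dz":0.0,"roll":0.0},{"dx":0.01,"dy":0.0,"dz":0.0,"roll":0.0},{"dx":0.011,"dy":0.0,"dz":0.0,"roll":0.0},{"dx":0.012,"dy":0.0,"dz":0.0,"roll":0.0},{"dx":0.013,"dy":0.0,"dz":0.0,"roll":0.0},{"dx":0.014,"dy":0.0,"dz":0.0,"roll":0.0},{"dx":0.015,"dy":0.0,"dz":0.0,"roll":0.0}]}}

```text
time: 15.58
eef_pos: [0.6058, 0.0541, 0.0621]
eef_rot: [[0.994, 0.112, -0.004], [0.112, -0.994, -0.0], [-0.004, -0.0, -1.0]]
wrist_force: [-12.0, -2.1, 7.5]
width: 0.0003
grip_force: 6.0
```

Request:
{"name": "play_rows", "arguments": {"deltas": [{"dx":0.001,"dy":0.0,"dz":0.0,"roll":0.0},{"dx":0.002,"dy":0.0,"dz":0.0,"roll":0.0},{"dx":0.003,"dy":0.0,"dz":0.0,"roll":0.0},{"dx":0.004,"dy":0.0,"dz":0.0,"roll":0.0}]}}

```text
time: 15.92
eef_pos: [0.6062, 0.0542, 0.0619]
eef_rot: [[0.994, 0.112, -0.013], [0.112, -0.994, -0.001], [-0.013, -0.0, -1.0]]
wrist_force: [-27.8, -4.7, 22.1]
width: 0.0005
grip_force: 14.3
```

Request:
{"name": "play_rows", "arguments": {"deltas": [{"dx":0.0005,"dy":0.0,"dz":0.0,"roll":0.0},{"dx":0.001,"dy":0.0,"dz":0.0,"roll":0.0},{"dx":0.0015,"dy":0.0,"dz":0.0,"roll":0.0},{"dx":0.002,"dy":0.0,"dz":0.0,"roll":0.0}]}}

```text
time: 16.25
eef_pos: [0.6063, 0.0543, 0.0619]
eef_rot: [[0.994, 0.112, -0.018], [0.112, -0.994, -0.002], [-0.018, -0.0, -1.0]]
wrist_force: [-34.6, -7.1, 27.2]
width: 0.0008
grip_force: 17.6
```

There is a firm stop at TCP x = 0.606. I'll back off gently and measure the panel against the chest.

Request:
{"name": "play_rows", "arguments": {"deltas": [{"dx":-0.004,"dy":0.0,"dz":0.0,"roll":0.0},{"dx":-0.007,"dy":0.0,"dz":0.0,"roll":0.0},{"dx":-0.012,"dy":0.0,"dz":0.0,"roll":0.0},{"dx":-0.02,"dy":0.0,"dz":0.0,"roll":0.0},{"dx":-0.035,"dy":0.0,"dz":0.0,"roll":0.0},{"dx":-0.06,"dy":0.0,"dz":0.0,"roll":0.0},{"dx":-0.09,"dy":0.0,"dz":0.0,"roll":0.0},{"dx":-0.12,"dy":0.0,"dz":0.0,"roll":0.0},{"dx":-0.15,"dy":0.0,"dz":0.0,"roll":0.0},{"dx":-0.18,"dy":0.0,"dz":0.0,"roll":0.0}]}}

```text
time: 17.08
eef_pos: [0.4332, 0.035, 0.0622]
eef_rot: [[0.994, 0.112, 0.001], [0.112, -0.994, -0.0], [0.001, 0.0, -1.0]]
wrist_force: [-0.7, -0.8, 0.9]
width: 0.0002
grip_force: 0.0
```

Request:
{"name": "play_rows", "arguments": {"deltas": [{"dx":0.0,"dy":0.03,"dz":-0.02,"roll":0.0},{"dx":0.0,"dy":0.06,"dz":-0.04,"roll":0.0},{"dx":0.0,"dy":0.09,"dz":-0.06,"roll":0.0},{"dx":0.0,"dy":0.12,"dz":-0.08,"roll":0.0},{"dx":0.0,"dy":0.15,"dz":-0.1,"roll":0.0},{"dx":0.0,"dy":0.18,"dz":-0.1,"roll":0.0},{"dx":0.0,"dy":0.2,"dz":-0.1,"roll":0.0},{"dx":0.0,"dy":0.2,"dz":-0.1,"roll":0.0}]}}

```text
time: 17.75
eef_pos: [0.4577, -0.1676, 0.1634]
eef_rot: [[0.994, 0.108, 0.003], [0.108, -0.994, -0.003], [0.003, 0.003, -1.0]]
wrist_force: [-1.0, 0.5, -0.1]
width: 0.0001
grip_force: 0.0
```

```bash
python3 - <<'E'
from h import *
c=np.radians(6.4);u=np.array([np.cos(c),np.sin(c)]);w=np.array([-u[1],u[0]])
def prof(P):
    D=np.stack([(P[...,:2]-[.6724,.0613])@u,(P[...,:2]-[.6724,.0613])@w],-1)
    for n,lo,hi in(("panel top",.078,.0862),("chest",.0865,.095),("handle",.05,.07)):
        k=(P[...,2]>lo)&(P[...,2]<hi)&(D[...,0]>-.24)&(D[...,0]<.02)&(abs(D[...,1])<.09)
        q=D[k]; print(n,k.sum(), np.percentile(q[:,0],[0,5,50,95,100]).round(4) if len(q) else 0)
    return D
z=np.load("top0.npz");prof(z["P"])
im,d,p=cap("top");prof(pts(d,p));cv2.imwrite("pics/t3.png",cv2.resize(im[50:250,180:360],None,fx=3,fy=3))
im,d,p=cap("side");prof(pts(d,p))
go(0,0,0,0)
E
```

```text
panel top 438 [-0.1798 -0.1789 -0.1715  0.0048  0.02  ]
chest 500 [-1.788e-01  1.000e-04  9.600e-03  1.890e-02  2.000e-02]
handle 415 [-0.2201 -0.2187 -0.1872 -0.0433 -0.034 ]
panel top 442 [-0.0156 -0.0147 -0.0067  0.0113  0.02  ]
chest 491 [-0.0162  0.0001  0.0093  0.0192  0.0197]
handle 305 [-0.0555 -0.0546 -0.0447 -0.0145  0.0058]
panel top 223 [-0.0168 -0.0162 -0.0092 -0.0019 -0.0007]
chest 324 [-0.0156 -0.0013  0.0087  0.019   0.02  ]
handle 184 [-0.0571 -0.0562 -0.0438 -0.0162  0.0041]
t 17.85 pos [ 0.4565 -0.164   0.1621] tool d [-0.4358 -0.213   0.1621] roll 6.29 F [-0.1 -0.1 -0.1] w 0.000529602384887415 g 0.0 tilt -0.9999999260407949
```

View pics/t3.png

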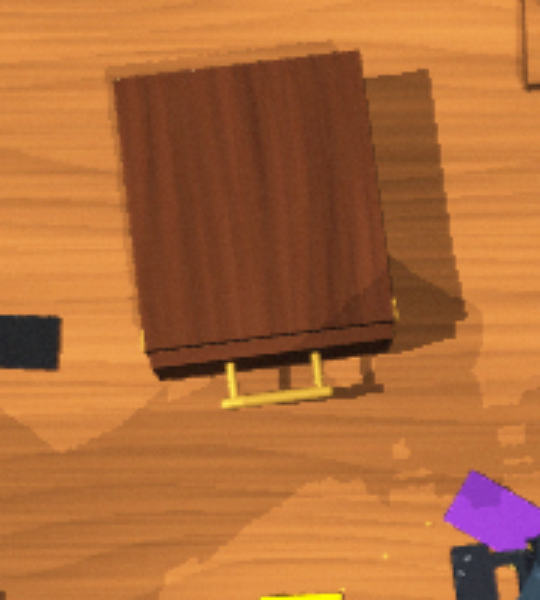

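The panel front is 15.5 mm ahead of the chest front, which is one panel thickness, so the drawer looks flush with no gap. The 6 mm in the "uncovered" formula leaves some doubt, and the drawer may have rebounded. I'll re-press gently as a check: if it is home, the force should rise only at x ≈ 0.606.

```bash
python3 - <<'E'
from h import *
go(.57,.0500,.162,6.4)
E
```

```text
t 17.85 pos [ 0.4565 -0.164   0.1621] tool d [ 1.362e-01 -2.003e-01  2.000e-04] roll -0.11 F [-0.1 -0.1 -0.1] w 0.000529602384887415 g 0.0 tilt -0.9999999260407949
```

Request:
{"name": "play_rows", "arguments": {"deltas": [{"dx":0.014,"dy":-0.02,"dz":0.0,"roll":0.0},{"dx":0.028,"dy":-0.04,"dz":0.0,"roll":0.0},{"dx":0.042,"dy":-0.06,"dz":0.0,"roll":0.0},{"dx":0.056,"dy":-0.08,"dz":0.0,"roll":0.0},{"dx":0.07,"dy":-0.1,"dz":0.0,"roll":0.0},{"dx":0.084,"dy":-0.12,"dz":0.0,"roll":0.0},{"dx":0.098,"dy":-0.14,"dz":0.0,"roll":0.0},{"dx":0.112,"dy":-0.165,"dz":0.0,"roll":0.0},{"dx":0.126,"dy":-0.19,"dz":0.0,"roll":0.0},{"dx":0.136,"dy":-0.2,"dz":0.0,"roll":0.0}]}}

```text
time: 18.68
eef_pos: [0.5689, 0.0548, 0.1617]
eef_rot: [[0.993, 0.115, -0.001], [0.115, -0.993, 0.001], [-0.001, -0.002, -1.0]]
wrist_force: [-0.6, -0.0, 0.3]
width: 0.0003
grip_force: 0.0
```

Request:
{"name": "play_rows", "arguments": {"deltas": [{"dx":0.0,"dy":0.0,"dz":0.02,"roll":0.0},{"dx":0.0,"dy":0.0,"dz":0.05,"roll":0.0},{"dx":0.0,"dy":0.0,"dz":0.08,"roll":0.0},{"dx":0.0,"dy":0.0,"dz":0.1,"roll":0.0},{"dx":0.0,"dy":0.0,"dz":0.1,"roll":0.0},{"dx":0.0,"dy":0.0,"dz":0.1,"roll":0.0},{"dx":0.0,"dy":0.0,"dz":0.1,"roll":0.0}]}}

```text
time: 19.27
eef_pos: [0.5701, 0.0509, 0.0634]
eef_rot: [[0.994, 0.112, 0.001], [0.112, -0.994, -0.0], [0.001, 0.0, -1.0]]
wrist_force: [-0.6, -0.8, 0.9]
width: 0.0004
grip_force: 0.0
```

Request:
{"name": "play_rows", "arguments": {"deltas": [{"dx":0.006,"dy":0.0,"dz":0.0,"roll":0.0},{"dx":0.012,"dy":0.0,"dz":0.0,"roll":0.0},{"dx":0.018,"dy":0.0,"dz":0.0,"roll":0.0},{"dx":0.024,"dy":0.0,"dz":0.0,"roll":0.0},{"dx":0.027,"dy":0.0,"dz":0.0,"roll":0.0},{"dx":0.029,"dy":0.0,"dz":0.0,"roll":0.0},{"dx":0.03,"dy":0.0,"dz":0.0,"roll":0.0},{"dx":0.031,"dy":0.0,"dz":0.0,"roll":0.0},{"dx":0.032,"dy":0.0,"dz":0.0,"roll":0.0},{"dx":0.033,"dy":0.0,"dz":0.0,"roll":0.0}]}}

```text
time: 20.1
eef_pos: [0.6024, 0.0538, 0.0621]
eef_rot: [[0.994, 0.111, -0.0], [0.111, -0.994, 0.0], [-0.0, -0.0, -1.0]]
wrist_force: [0.7, 0.3, 0.1]
width: 0.0004
grip_force: 0.0
```

Request:
{"name": "play_rows", "arguments": {"deltas": [{"dx":0.0005,"dy":0.0,"dz":0.0,"roll":0.0},{"dx":0.001,"dy":0.0,"dz":0.0,"roll":0.0},{"dx":0.001,"dy":0.0,"dz":0.0,"roll":0.0}]}}

```text
time: 20.35
eef_pos: [0.6035, 0.0539, 0.0622]
eef_rot: [[0.994, 0.111, 0.0], [0.111, -0.994, 0.0], [0.0, -0.0, -1.0]]
wrist_force: [0.2, 0.6, 0.8]
width: 0.0002
grip_force: 0.0
```

Request:
{"name": "play_rows", "arguments": {"deltas": [{"dx":0.0005,"dy":0.0,"dz":0.0,"roll":0.0},{"dx":0.001,"dy":0.0,"dz":0.0,"roll":0.0},{"dx":0.001,"dy":0.0,"dz":0.0,"roll":0.0}]}}

```text
time: 20.6
eef_pos: [0.6046, 0.054, 0.0623]
eef_rot: [[0.994, 0.111, 0.0], [0.111, -0.994, -0.0], [0.0, 0.0, -1.0]]
wrist_force: [-0.0, -0.5, -1.0]
width: 0.0005
grip_force: 0.0
```

Request:
{"name": "play_rows", "arguments": {"deltas": [{"dx":0.0005,"dy":0.0,"dz":0.0,"roll":0.0},{"dx":0.001,"dy":0.0,"dz":0.0,"roll":0.0},{"dx":0.001,"dy":0.0,"dz":0.0,"roll":0.0}]}}

```text
time: 20.85
eef_pos: [0.6055, 0.0541, 0.0622]
eef_rot: [[0.994, 0.111, -0.0], [0.111, -0.994, 0.0], [-0.0, -0.0, -1.0]]
wrist_force: [0.7, -1.6, 0.9]
width: 0.0005
grip_force: 0.1
```

Request:
{"name": "play_rows", "arguments": {"deltas": [{"dx":0.0005,"dy":0.0,"dz":0.0,"roll":0.0},{"dx":0.001,"dy":0.0,"dz":0.0,"roll":0.0},{"dx":0.001,"dy":0.0,"dz":0.0,"roll":0.0}]}}

```text
time: 21.1
eef_pos: [0.6056, 0.0542, 0.0621]
eef_rot: [[0.994, 0.111, -0.002], [0.111, -0.994, -0.0], [-0.002, -0.0, -1.0]]
wrist_force: [-4.7, 0.2, 2.9]
width: 0.0004
grip_force: 2.5
```

The drawer did not rebound: contact comes only at x = 0.6055, and it is rigid there, so it is fully home. I'll retreat and check the bystanders.

Request:
{"name": "play_rows", "arguments": {"deltas": [{"dx":-0.004,"dy":0.0,"dz":0.0,"roll":0.0},{"dx":-0.01,"dy":0.0,"dz":0.0,"roll":0.0},{"dx":-0.03,"dy":0.0,"dz":0.0,"roll":0.0},{"dx":-0.06,"dy":0.0,"dz":0.0,"roll":0.0},{"dx":-0.09,"dy":0.0,"dz":-0.02,"roll":0.0},{"dx":-0.12,"dy":0.0,"dz":-0.05,"roll":0.0},{"dx":-0.15,"dy":0.0,"dz":-0.08,"roll":0.0},{"dx":-0.17,"dy":0.0,"dz":-0.1,"roll":0.0},{"dx":-0.17,"dy":0.0,"dz":-0.1,"roll":0.0},{"dx":-0.17,"dy":0.0,"dz":-0.1,"roll":0.0}]}}

```text
time: 21.93
eef_pos: [0.438, 0.0351, 0.1637]
eef_rot: [[0.994, 0.111, 0.005], [0.111, -0.994, -0.001], [0.005, 0.001, -1.0]]
wrist_force: [0.6, -0.6, 0.0]
width: 0.0004
grip_force: 0.0
```

```bash
python3 - <<'E'
from h import *
c=np.radians(6.4);u=np.array([np.cos(c),np.sin(c)]);w=np.array([-u[1],u[0]])
im,d,p=cap("top");P=pts(d,p);D=np.stack([(P[...,:2]-[.6724,.0613])@u,(P[...,:2]-[.6724,.0613])@w],-1)
k=(P[...,2]>.078)&(P[...,2]<.0862)&(D[...,0]>-.1)&(D[...,0]<-.002)&(abs(D[...,1])<.09)
print("panel front",np.percentile(D[k][:,0],[0,5]))
P0=np.load("top0.npz")["P"]
m=((P[...,2]>.006)&(P[...,2]<.05)).astype(np.uint8);m[:,:420]=0;m[:,460:]=0;m[:175]=0;m[255:]=0
q=P[m>0];print("graver",q.mean(0)[:2])
go(0,0,0,0);ctrl.close_job()
E
```

```text
panel front [-0.0161496  -0.01481082]
graver [ 0.53817017 -0.40222713]
t 21.9833 pos [0.438  0.0352 0.1627] tool d [-0.4396 -0.0137  0.1615] roll 6.37 F [-0.  -0.3 -0.2] w 1.4608285653457587e-05 g 0.0 tilt -0.9999962293611421
the job is handed in; nothing more can be done
```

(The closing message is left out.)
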